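Shut the bench gas valve and lock it out

TASK

Shut the gas valve on the bench by pushing its wing handle round, either way, until the slot in the locking disc under it lines up with the lock bar, then push the bar by its upright end plate through the slot and the keeper beyond, fully home. Do it all by pushing: never take the handle, the bar or its plate between the fingers. Leave everything else on the bench where it is.

Things in the scene. Friction and masses are not known exactly. Their poses are not given: they have to be found in the camera images.
- valve: lockable gas valve, screwed to the bench: foot plate 100 x 210 mm, copper pipe along its own y, brass body, flat steel bracket on top (top face 60 mm high, x -44..44, y -89..69 mm). Origin on the bench straight below the disc's axis, z up. The lock bar slides along y over x = 0, in +y, from the guide through the disc into the keeper. The inlet pipe (40 mm high) ends at y -146; beyond is bare bench
- guide (a point): top centre of the guide: dark steel block on the bracket with a square passage in which the bar slides, 34 mm wide in the valve's x, y -84 to -48 mm, top 89 mm above the bench. This point: y -66 mm in the valve's frame
- keeper (a point): top centre of the keeper: the same kind of block on the far side of the disc, which receives the bar's nose; 34 mm wide in the valve's x, y 48 to 62 mm, top 89 mm above the bench. This point: y 55 mm in the valve's frame
- lock_disc (a joint): turn of the aluminium locking disc with its wing about the upright axis, rad, anticlockwise from above. Its one straight slot runs across it at right angles to the wing and lines up with the bar (valve shut, wing along the valve's x, across the pipe) at 0, pi and any multiple of pi. Starts at 0.6 to 2.54; no stops; stiff (0.22 N m, 5 N near the wing end), stays where left
- disc_top (a point): centre of the disc's top face, 88 mm above the bench, axes as wing_top. Disc 88 mm across, 61 to 88 mm high; slot 18 mm wide along this y, mouths flared to 25 mm, for a bar 14 mm wide. When it is more than about 0.15 rad off, the disc stops the bar's nose
- wing_top (a point): middle of the wing handle's top face, on the disc's axis, 121 mm above the bench; x along the wing, z up. The wing is a straight dark steel bar 110 mm long (55 mm either side of the axis), 12 mm thick (y), 28 mm high (93 to 121 mm above the bench); it passes 4 mm above the guide and keeper. Its x is the valve's x turned by joint lock_disc
- lock_bar (a joint): how far the lock bar is pushed in the valve's +y, m: 0 drawn back, 0.126 fully home (a stop), its end plate against the guide and its nose 12 mm out beyond the keeper. Starts at 0 to 0.008. Plain steel bar 14 mm wide, 12 mm high (70 to 82 mm above the bench), nose slightly bevelled; slides with 2.5 N plus 6 N per m/s and stays where left
- plate_top (a point): middle of the top edge of the bar's upright steel end plate, 114 mm above the bench, at x 0, y -214 mm + joint lock_bar in the valve's frame; axes as the valve's. The plate is 36 mm wide (x), 8 mm thick (y, 4 mm either side), 66 to 114 mm above the bench. Push its outer (-y) face in +y
- padlock: bystander: brass padlock lying flat, 40 x 75 x 22 mm, origin under its body
- reagent: bystander: amber glass jar, 56 mm diameter, 105 mm tall, origin at its base centre
- sample_jar: bystander: clear glass jar with a white cap, 52 mm diameter, 70 mm tall, origin at its base centre
- tube_rack: bystander: white rack with eight capped tubes, 50 x 110 x 67 mm, origin at its base centre
- tape_roll: bystander: roll of paper tape lying flat, 84 mm diameter, 24 mm high, origin at its base centre
- spanner: bystander: steel spanner lying flat, 170 mm long, origin under its middle
- scanner: bystander: white barcode reader on a gooseneck stand, base 96 mm diameter, about 210 mm tall, origin at its base centre

How it is judged:
By the outcome, as a careful person would: the job done as asked, in the order asked, and still so for the second after the job is handed in, with the robot touching nothing.
It also fails if it takes over 54 s, if anything falls off the work surface, if the arm or the gripper's body presses on something with over 40 N, if the wrist force passes 120 N, or if a joint passes its speed limit or range.

ROBOT

A 6-joint arm with a two-finger parallel gripper is mounted at the origin on the work surface. World frame = base frame: x ahead of the robot, y to its left, z up, the work surface at z = 0. Lengths are in mm, angles in rad, forces in N, time in s.
With the tool pointing down it reaches from about 350 to 875 mm from the base axis. Payload 4.2 kg.
Tool frame: the origin (TCP) lies at the very end of the fingers, on their centre line; the grasp point (between the pads) lies 19 mm behind it; z points along the fingers, y is the line along which they close (so a half turn about z gives the same grasp; the last joint's range is limited). The gripper opens to 85 mm and grips with 20 to 120 N. Pads are 22 mm wide; open, the fingers measure 114 mm over their backs; the gripper's body (76 mm by 85 mm) begins 54 mm behind the grasp point. The pads swing forward as they close: fully open they stand 13 mm farther back than shut.
Start: joints at [1.602, 0.385, 0.008, 0, -1.194, -0.259], TCP at [141.115, 608.84, 231.312] pointing down, gripper open.
Joint ranges: [-3.14, 3.14], [-1.21, 2.06], [-1.07, 1.41], [-3.16, 2.05], [-2.99, -0.16], [-3.1, 3.1]. Speed limits (rad/s): [2.79, 2.79, 3.14, 3.14, 3.14, 3.14].

INTERFACE

Orientations are given as a unit quaternion [x, y, z, w].
In Python, from bench import read_state, get_image, camera_model, job_done gives the robot as it stands.
- The arm moves only by the shell command python3 -m handwheel 'ROWS'. ROWS is JSON, a list of rows, each a list of 7 numbers: the shift along the tool's x, y, z in m, then the turn, a rotation vector about the tool's x, y, z in rad, then the gripper's target within -1 to 1 (fully open at 1, half-way at 0, shut at -1). In form: [[dx, dy, dz, wx, wy, wz, jaw], ...]. A call has 1 to 10 rows; each row is the pose to reach, as a shift and turn from the pose commanded when the call began, along the tool's axes at that moment; what a row does not reach only later rows make up. A row lasts 1/8 s, in which the tool goes at most 62.5 mm and 10.7 degrees, less where a joint would pass 70% of its speed; a pose out of reach is approached as far as the arm can. A call with a gripper value outside its range is refused whole. The fingers move at their own pace and stop on an object; the grip force is fixed at half the most. Time passes only in rows, so rows that repeat a pose let the fingers close. It gives the time, the measured TCP pose, the force, the opening and the grip force at its end, in the units of the state.
- read_state(): the state, without advancing time (a new reading comes with each control period).
- get_image(name): name is "scene" or "top"; returns (picture, depth): 480x640x3 uint8, blue, green, red; 480x640 float32, mm along the optical axis (not along the pixel's ray), 0 where there is no reading.
- camera_model(name): a dict with "K" (3x3 intrinsics, pixels), "rvec" (rotation vector, rad) and "tvec" (3), from world to camera coordinates, as OpenCV has them. Camera axes: x right, y down, z forward; pixel columns grow to the right and rows downward; lengths in mm; the calibration is good to about 2 mm. A picture is of the moment at which its call begins. camera_model takes no time and is no camera call.
- job_done(): hands the job in; it is judged then, once.
The state is a dict: "clock": time; "joints": joint angles; "joint_vel": joint speeds; "joint_efforts": joint torques, N m; "position": TCP position; "ee_rot": TCP orientation; "contact_force": force on the tool from outside, world axes, zero at the start; "wrist_torque": the same for the moment, N m; "gripper_width": finger opening in mm; "grasp_force": force on a finger pad.
Only numpy, scipy, OpenCV 4.12 (cv2) and the standard library are available. Lean on these libraries where they do the work, as an engineer would, in place of code of your own. Each camera call takes 0.05 s, during which the arm holds its last target. There are 200 camera calls.

## Working session

There is one attempt and no reset: what is moved stays moved. The work goes in short steps, Python scripts to look and compute and a shell command to move; the robot and the scene stay as the last step left them, time stands still between calls to the robot, and variables do not carry over. Pictures are saved under pics/ and viewed, at most 10 in all, crops included, and the job is handed in when it is done.

```bash
mkdir -p pics; ls; python3 - <<'E'
from bench import *
import cv2,numpy as np
s=read_state();print(s['clock'],s['position'],s['ee_rot'],s['gripper_width'])
for n in('scene','top'):
    p,d=get_image(n);cv2.imwrite(f'pics/{n}0.png',p);np.save(f'pics/{n}0.npy',d)
    m=camera_model(n);R=cv2.Rodrigues(np.array(m['rvec'],float))[0];print(n,m['K'],(-R.T@np.array(m['tvec']).ravel()).round(),R[2].round(2))
E
```

```text
pics
0.0 [140.98607733 608.3026466  230.22971175] [ 9.93509670e-01 -1.13742564e-01 -8.57997524e-05  1.07552165e-03] 85.36956112721788
scene [[517.39120625   0.         317.62021768]
 [  0.         517.39120625 240.08828304]
 [  0.           0.           1.        ]] [1088. -723.  671.] [-0.45  0.72 -0.52]
top [[551.19238984   0.         318.42708476]
 [  0.         551.19238984 244.52562847]
 [  0.           0.           1.        ]] [ 459.   45. 1330.] [ 0.12 -0.02 -0.99]
```

View pics/scene0.png

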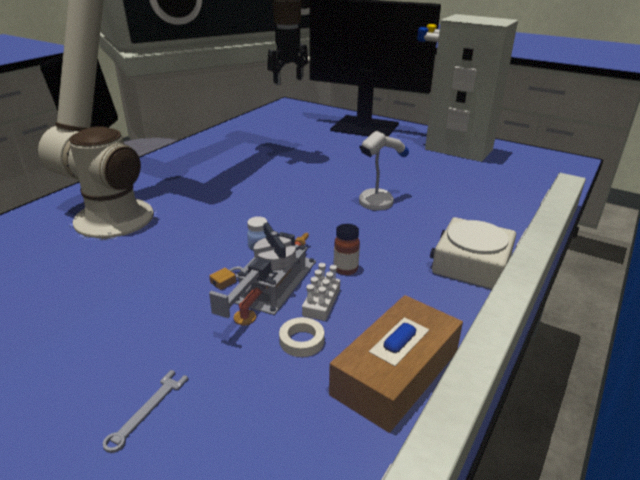

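View pics/top0.png

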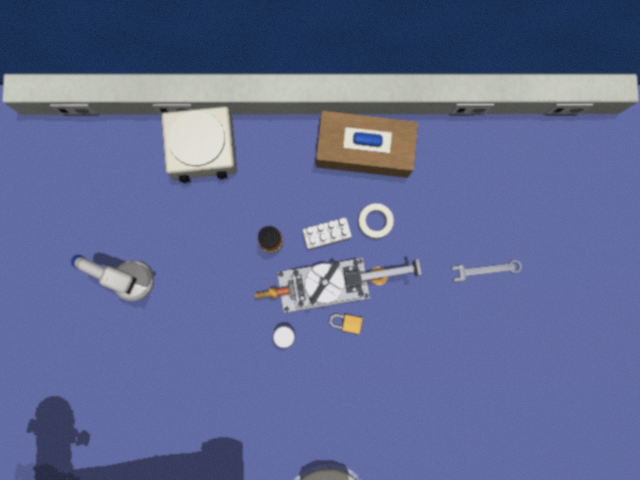

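The scene view shows the valve at about (265,265), with the end plate near (220,300). In the top view the disc is near (325,284), the wing tilted across it, the plate at (417,267), and the bar points left (+world y). I'll zoom in on both.

```bash
python3 - <<'E'
import cv2
a=cv2.imread('pics/top0.png')[240:330,250:440];cv2.imwrite('pics/c1.png',cv2.resize(a,None,fx=4,fy=4,interpolation=cv2.INTER_CUBIC))
a=cv2.imread('pics/scene0.png')[210:330,200:330];cv2.imwrite('pics/c2.png',cv2.resize(a,None,fx=4,fy=4,interpolation=cv2.INTER_CUBIC))
E
```

```text
(no output)
```

View pics/c1.png

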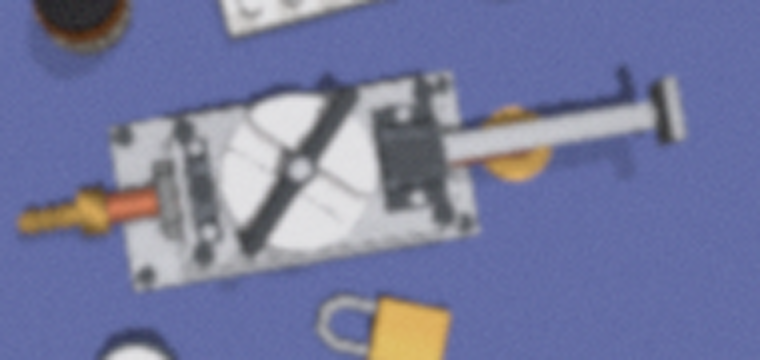

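View pics/c2.png

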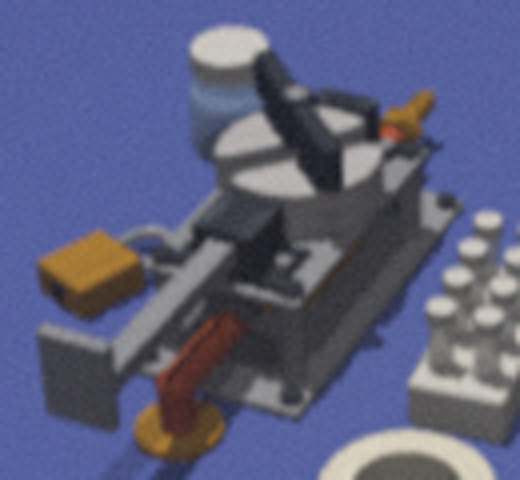

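The crops show the wing's ends at top px (336.8,262.5) and (311.8,302.5), the hub at (325,282.2) and the plate's top edge centred at (419,267). In the scene view the hub is at (274.2,233.8) and the plate's top edge is centred at (220,294.5).

```bash
cat >h.py <<'E'
import cv2,numpy as np
from bench import *
def cam(n):
    m=camera_model(n);R=cv2.Rodrigues(np.array(m['rvec'],float))[0];t=np.array(m['tvec'],float).ravel();return np.array(m['K'],float),R,t
def ray(n,u):
    K,R,t=cam(n);return -R.T@t,R.T@np.linalg.inv(K)@[u[0],u[1],1]
def plane(n,u,z):
    c,d=ray(n,u);return c+d*(z-c[2])/d[2]
def tri(a,b):
    P=[];
    for n in('top','scene'):
        K,R,t=cam(n);P.append(K@np.c_[R,t])
    X=cv2.triangulatePoints(P[0],P[1],np.array(a,float),np.array(b,float)).ravel();return X[:3]/X[3]
E
python3 - <<'E'
from h import *
q=lambda x,y:(250+x/4,240+y/4); r=lambda x,y:(200+x/4,210+y/4)
print('hub',tri(q(300,168),r(297,95)),'plate',tri(q(676,108),r(79,338)))
hub=plane('top',q(300,169),121);pl=plane('top',q(676,108),114);a=plane('top',q(347,90),121);b=plane('top',q(247,250),121)
print(hub,pl,a,b,(a+b)/2,np.linalg.norm(a-b))
v=hub-pl;v[2]=0;print('dist',np.linalg.norm(v),'ydir ang',np.degrees(np.arctan2(v[1],v[0])))
w=a-b;print('wing',np.degrees(np.arctan2(w[1],w[0])))
for n,p in(('jar',(334,560)),):pass
for n,u,z in(('reagent',(270,237),105),('rackcorner',q(235,35),50),('padlock',q(405,330),22),('samplejar',(284,336),70),('tape',(376,220),24),('spannerL',(456,272),5),('spannerR',(520,266),5),('guide',q(413,158),89)):print(n,plane('top',u,z).round())
K,R,t=cam('top')
from scipy.spatial.transform import Rotation as Ro
print(Ro.from_quat(read_state()['ee_rot']).as_matrix().round(3))
E
```

```text
hub [525.49515124   4.24680857 121.05763961] plate [ 558.52446761 -204.43800407  112.70664483]
[524.52509016   3.91424868 121.        ] [ 556.88023946 -205.53926608  114.        ] [567.75851863 -22.48129009 121.        ] [480.65637475  33.33586991 121.        ] [524.20744669   5.42728991 121.        ] 103.45210881999968
dist 211.93779873444583 ydir ang 98.78130736285071
wing -32.65273087968627
reagent [628. 125. 105.]
rackcorner [607.  39.  50.]
padlock [435. -60.  22.]
samplejar [407.  96.  70.]
tape [ 678. -124.   24.]
spannerL [ 553. -318.    5.]
spannerR [ 566. -475.    5.]
guide [532. -61.  89.]
[[ 0.974 -0.226 -0.   ]
 [-0.226 -0.974 -0.002]
 [ 0.     0.002 -1.   ]]
```

```bash
cat >>h.py <<'E'
from scipy.spatial.transform import Rotation as Ro
YAW=np.radians(8.8);O=np.array([524.8,4.3,0]);V=np.c_[[np.cos(YAW),np.sin(YAW),0],[-np.sin(YAW),np.cos(YAW),0],[0,0,1]]
def togo(x,y,z):
    s=read_state();R=Ro.from_quat(s['ee_rot']).as_matrix();p=np.array(s['position'])
    print('t',s['clock'],'valve-frame tcp',(V.T@(p-O)).round(1),'tool shift',(R.T@(O+V@[x,y,z]-p)).round(1),'F',(V.T@s['contact_force']).round(1),
     'turn',Ro.from_matrix(R.T@V@np.diag([1,-1,-1])).as_rotvec().round(3),'w',round(s['gripper_width'],1))
E
python3 -c "
from h import *
togo(44,-66,200)"
```

```text
t 0.1 valve-frame tcp [-286.9  655.7  230.3] tool shift [575.8 546.5  31.5] F [ 0.3 -0.  -0.6] turn [ 0.002  0.    -0.382] w 85.3
```

```bash
python3 -m handwheel '[[0.04,0.04,0,0,0,-0.05,-1],[0.08,0.076,0,0,0,-0.1,-1],[0.12,0.114,0,0,0,-0.2,-1],[0.16,0.152,0,0,0,-0.3,-1],[0.2,0.19,0,0,0,-0.38,-1],[0.24,0.228,0,0,0,-0.382,-1],[0.28,0.266,0,0,0,-0.382,-1],[0.32,0.304,0,0,0,-0.382,-1],[0.36,0.342,0,0,0,-0.382,-1],[0.4,0.38,0,0,0,-0.382,-1]]'; python3 -c "
from h import *
togo(44,-66,200)"
```

```text
clock: 1.35
position: [445.5, 146.6, 231.2]
ee_rot: [0.997, 0.077, -0.0, -0.0]
contact_force: [0.9, 0.7, 0.8]
gripper_width: -0.1
grasp_force: 0.0
t 1.35 valve-frame tcp [-56.6 152.8 231.2] tool shift [100.4 218.9  31.2] F [1.  0.6 0.8] turn [-0.     0.     0.001] w -0.1
```

```bash
python3 -m handwheel '[[0.02,0.045,0,0,0,0,-1],[0.04,0.09,0,0,0,0,-1],[0.06,0.13,0,0,0,0,-1],[0.08,0.17,0.01,0,0,0,-1],[0.1,0.205,0.02,0,0,0,-1],[0.1,0.219,0.03,0,0,0,-1],[0.1,0.219,0.03,0,0,0,-1],[0.1,0.219,0.03,0,0,0,-1]]'; python3 -c "
from h import *
togo(44,-66,99)
for n in('scene','top'): cv2.imwrite('pics/'+n+'1.png',get_image(n)[0])
a=cv2.imread('pics/scene1.png')[120:330,170:390];b=cv2.imread('pics/top1.png')[200:330,250:440]
a=cv2.resize(a,(400,382));b=cv2.resize(b,(400,274));c=np.zeros((382,800,3),np.uint8);c[:,:400]=a;c[:274,400:]=b;cv2.imwrite('pics/c3.png',c)"
```

```text
clock: 2.35
position: [577.0, -52.0, 201.8]
ee_rot: [0.997, 0.077, 0.0, -0.0]
contact_force: [-0.1, 0.1, -0.2]
gripper_width: -0.3
grasp_force: 0.0
t 2.35 valve-frame tcp [ 43.  -63.6 201.8] tool shift [  1.    2.4 102.8] F [-0.1  0.1 -0.2] turn [-0.    -0.     0.002] w -0.3
```

View pics/c3.png

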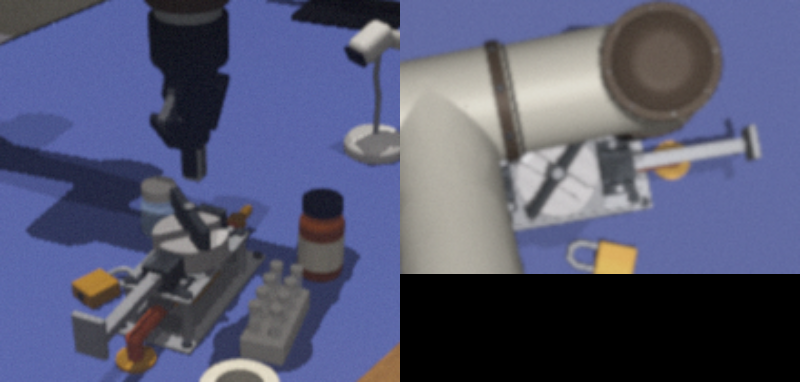

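The shut fingers hang clear above the bracket, just short of the wing's far end. In the inset the wing is unmoved, around (555,180). Next I go down beside it.

```bash
python3 -m handwheel '[[0.001,0.004,0.03,0,0,0,-1],[0.001,0.004,0.06,0,0,0,-1],[0.001,0.004,0.09,0,0,0,-1],[0.001,0.004,0.102,0,0,0,-1],[0.001,0.004,0.102,0,0,0,-1],[0.001,0.004,0.102,0,0,0,-1]]'; python3 -c "
from h import *
togo(44,-22,99)"
```

```text
clock: 3.2
position: [580.0, -56.2, 100.8]
ee_rot: [0.997, 0.077, 0.001, 0.0]
contact_force: [1.1, -0.7, 0.3]
gripper_width: -0.1
grasp_force: 0.0
t 3.2 valve-frame tcp [ 45.3 -68.2 100.8] tool shift [ -1.3 -46.2   1.8] F [ 0.9 -0.9  0.3] turn [ 0.    -0.003  0.001] w -0.1
```

```bash
python3 -m handwheel '[[-0.001,-0.006,0.001,0,0,0,-1],[-0.001,-0.012,0.001,0,0,0,-1],[-0.001,-0.018,0.001,0,0,0,-1],[-0.001,-0.023,0.001,0,0,0,-1]]'; python3 -c "
from h import *
togo(44,-21,99)"; python3 -m handwheel '[[0,-0.005,0,0,0,0,-1],[0,-0.01,0,0,0,0,-1],[0,-0.015,0,0,0,0,-1],[0,-0.02,0,0,0,0,-1],[0,-0.02,0,0,0,0,-1]]'; python3 -c "
from h import *
togo(44,-21,99)
for n in('scene','top'): cv2.imwrite('pics/'+n+'2.png',get_image(n)[0])
a=cv2.imread('pics/scene2.png')[170:320,200:350];b=cv2.imread('pics/top2.png')[240:330,250:440]
a=cv2.resize(a,(400,400));b=cv2.resize(b,(400,190));c=np.zeros((400,800,3),np.uint8);c[:,:400]=a;c[:190,400:]=b;cv2.imwrite('pics/c4.png',c)"
```

```text
clock: 3.7
position: [579.5, -35.5, 99.4]
ee_rot: [0.997, 0.078, 0.006, 0.002]
contact_force: [15.1, -15.2, -10.8]
gripper_width: 0.1
grasp_force: 10.2
t 3.7 valve-frame tcp [ 48.  -47.7  99.4] tool shift [ -3.9 -26.7   0.2] F [ 12.6 -17.4 -10.8] turn [ 0.005 -0.011  0.002] w 0.1
clock: 4.32
position: [587.2, -12.6, 101.0]
ee_rot: [0.997, 0.078, 0.018, -0.0]
contact_force: [31.9, -7.4, -19.4]
gripper_width: -0.2
grasp_force: 15.5
t 4.325 valve-frame tcp [ 59.1 -26.2 101. ] tool shift [-15.1  -5.3   1.5] F [ 30.4 -12.2 -19.4] turn [ 0.002 -0.035  0.003] w -0.2
```

View pics/c4.png

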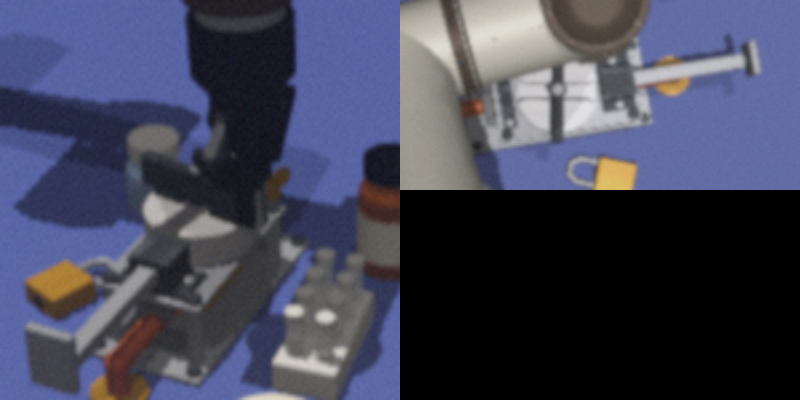

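The wing is almost square now: in the inset it runs (557,60)–(557,140), about 9° short. The finger has slid off towards its end and is being pushed outward, so I back off, move inboard and push again.

```bash
python3 -m handwheel '[[0.008,0.01,0,0,0,0,-1],[0.008,0.025,0,0,0,0,-1],[0,0.025,0,0,0,0,-1],[0,0.025,0,0,0,0,-1]]'; python3 -c "
from h import *
togo(40,-45,99)"
```

```text
clock: 4.92
position: [573.6, -39.2, 98.2]
ee_rot: [0.997, 0.077, -0.001, -0.0]
contact_force: [0.7, 0.4, -0.6]
gripper_width: 0.2
grasp_force: 0.0
t 4.925 valve-frame tcp [ 41.5 -50.4  98.2] tool shift [-1.5 -5.4 -0.8] F [ 0.7  0.3 -0.6] turn [-0.     0.002  0.   ] w 0.2
```

```bash
python3 -m handwheel '[[-0.001,-0.01,0,0,0,0,-1],[-0.001,-0.02,0,0,0,0,-1],[-0.001,-0.025,0,0,0,0,-1],[-0.001,-0.025,0,0,0,0,-1]]'; python3 -c "
from h import *
togo(40,-21,99)
p=get_image('top')[0];cv2.imwrite('pics/top3.png',p)
cv2.imwrite('pics/c5.png',cv2.resize(p[240:330,250:440],None,fx=4,fy=4,interpolation=cv2.INTER_CUBIC))"
```

```text
clock: 5.42
position: [570.9, -13.7, 98.6]
ee_rot: [0.997, 0.078, 0.0, 0.0]
contact_force: [0.4, -1.7, 0.6]
gripper_width: 0.0
grasp_force: 0.5
t 5.425 valve-frame tcp [ 42.8 -24.9  98.6] tool shift [-2.7 -3.9 -0.4] F [ 0.1 -1.8  0.6] turn [ 0.    -0.001  0.002] w 0.0
```

View pics/c5.png

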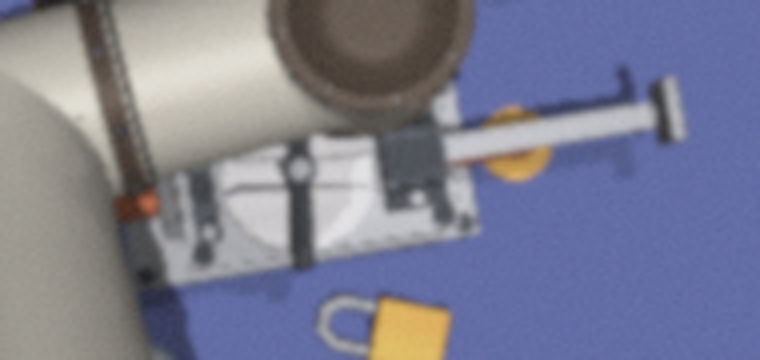

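The wing's hub is at (300,168) and its near end at (303,265), about 7–8° short. I need another 6 mm or so.

```bash
python3 -m handwheel '[[-0.001,-0.003,0,0,0,0,-1],[-0.001,-0.006,0,0,0,0,-1],[-0.001,-0.006,0,0,0,0,-1]]'; python3 - <<'E'
from h import *
togo(40,-18,99)
p=get_image('top')[0];cv2.imwrite('pics/top4.png',p)
def ang(p):
    # dark wing, near half below the hub: darkest column band per row
    g=cv2.cvtColor(p,cv2.COLOR_BGR2GRAY).astype(float)
    pts=[]
    for r in range(286,303):
        w=np.clip(130-g[r,316:336],0,None);pts.append((316+(w*np.arange(20)).sum()/w.sum(),r))
    P=np.array([plane('top',q,121) for q in pts]);d=np.linalg.svd(P[:,:2]-P[:,:2].mean(0))[2][0];d*=np.sign(d[0]);print(np.array(pts)[:, 0].round(1));return np.degrees(np.arctan2(d[1],d[0]))
print(ang(cv2.imread('pics/top3.png')),ang(p))
E
```

```text
clock: 5.85
position: [569.5, -8.7, 98.6]
ee_rot: [0.997, 0.077, 0.001, 0.0]
contact_force: [2.3, -2.9, 0.1]
gripper_width: 0.2
grasp_force: 1.9
t 5.85 valve-frame tcp [ 42.2 -19.6  98.6] tool shift [-2.2 -1.7 -0.4] F [ 1.8 -3.3  0.1] turn [ 0.001 -0.002  0.001] w 0.2
[324.  324.2 324.3 324.5 324.6 324.5 324.5 324.6 324.6 324.7 324.7 324.7
 324.7 324.7 324.7 324.7 324.7]
[324.2 324.9 325.2 325.3 325.3 325.5 325.7 325.8 325.9 326.1 326.2 326.4
 326.4 326.6 326.8 326.8 327.2]
1.350464174612406 7.920974919798142
```

The wing is at about 8° against a target of 8.8°, well within tolerance. I back off, go up and over, and come down behind the plate.

```bash
python3 -m handwheel '[[0,0.015,0,0,0,0,-1],[0,0.03,0,0,0,0,-1],[0,0.035,-0.04,0,0,0,-1],[0,0.06,-0.08,0,0,0,-1],[-0.015,0.11,-0.08,0,0,0,-1],[-0.03,0.16,-0.08,0,0,0,-1],[-0.042,0.21,-0.08,0,0,0,-1],[-0.042,0.238,-0.08,0,0,0,-1],[-0.042,0.238,-0.08,0,0,0,-1]]'; python3 - <<'E'
from h import *
togo(0,-255,75)
for n in('scene','top'): cv2.imwrite('pics/'+n+'5.png',get_image(n)[0])
a=cv2.imread('pics/scene5.png')[170:350,170:350];b=cv2.imread('pics/top5.png')[240:330,250:440]
a=cv2.resize(a,(400,400));b=cv2.resize(b,(400,190));c=np.zeros((400,800,3),np.uint8);c[:,:400]=a;c[:190,400:]=b;cv2.imwrite('pics/c6.png',c)
E
```

```text
clock: 7.02
position: [562.7, -252.7, 177.6]
ee_rot: [0.997, 0.075, -0.001, -0.0]
contact_force: [0.1, -0.1, -0.6]
gripper_width: -0.3
grasp_force: 0.0
t 7.025 valve-frame tcp [  -1.9 -259.7  177.6] tool shift [  2.   -4.7 102.6] F [ 0.1 -0.1 -0.6] turn [-0.001  0.001 -0.003] w -0.3
```

View pics/c6.png

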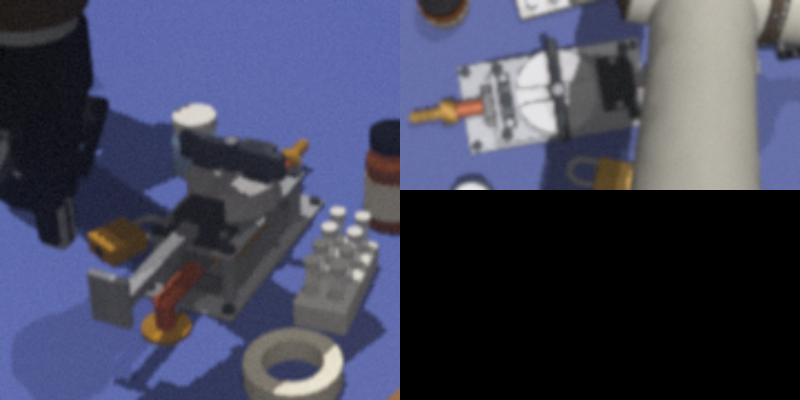

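The wing stands square across the pipe, from (548,40) to (566,138) in the inset. The fingers are beyond the end plate, and I go down now.

```bash
python3 -m handwheel '[[0.002,0,0.04,0,0,0,-1],[0.002,0,0.08,0,0,0,-1],[0.002,0,0.1,0,0,0,-1],[0.002,0,0.1,0,0,0,-1],[0.002,0,0.1,0,0,0,-1]]'; python3 -m handwheel '[[0,-0.01,0,0,0,0,-1],[0,-0.02,0,0,0,0,-1],[0,-0.03,0,0,0,0,-1],[0,-0.04,0,0,0,0,-1],[0,-0.05,0,0,0,0,-1],[0,-0.06,0,0,0,0,-1]]';python3 -c "
from h import *
togo(0,-102,75)"
```

```text
clock: 7.75
position: [566.4, -249.5, 79.5]
ee_rot: [0.997, 0.078, 0.001, 0.0]
contact_force: [0.1, -0.4, -0.4]
gripper_width: -0.3
grasp_force: 0.0
clock: 8.5
position: [556.5, -190.2, 78.7]
ee_rot: [0.997, 0.077, 0.0, 0.0]
contact_force: [-0.4, -3.2, 2.5]
gripper_width: 0.2
grasp_force: 1.5
t 8.5 valve-frame tcp [   1.5 -197.1   78.7] tool shift [ -1.5 -95.1   3.7] F [-0.9 -3.1  2.5] turn [ 0.001 -0.001  0.001] w 0.2
```

```bash
python3 -m handwheel '[[-0.001,-0.01,0,0,0,0,-1],[-0.001,-0.02,0,0,0,0,-1],[-0.001,-0.03,0,0,0,0,-1],[-0.001,-0.04,0,0,0,0,-1]]' | grep force; python3 -m handwheel '[[0,-0.01,0,0,0,0,-1],[0,-0.02,0,0,0,0,-1],[0,-0.03,0,0,0,0,-1],[0,-0.04,0,0,0,0,-1]]'|grep force;python3 -c "
from h import *
togo(0,-104,75)"
```

```text
contact_force: [2.3, -3.5, 1.8]
grasp_force: 1.5
contact_force: [2.8, -3.0, -0.7]
grasp_force: 1.5
t 9.5 valve-frame tcp [   0.3 -116.8   78.3] tool shift [ -0.3 -12.8   3.3] F [ 2.3 -3.4 -0.7] turn [-0.     0.     0.001] w 0.2
```

```bash
python3 -m handwheel '[[0,-0.004,0,0,0,0,-1],[0,-0.008,0,0,0,0,-1],[0,-0.011,0,0,0,0,-1],[0,-0.012,0,0,0,0,-1]]' | grep force; python3 -c "
from h import *
togo(0,-104,75)"; python3 -m handwheel '[[0,-0.001,0,0,0,0,-1],[0,-0.002,0,0,0,0,-1],[0,-0.003,0,0,0,0,-1],[0,-0.003,0,0,0,0,-1]]' | grep force; python3 -c "
from h import *
togo(0,-104,75)"
```

```text
contact_force: [1.6, -2.2, -0.3]
grasp_force: 1.3
t 10.0 valve-frame tcp [   0.  -105.3   78.2] tool shift [-0.  -1.3  3.2] F [ 1.2 -2.4 -0.3] turn [-0.     0.001  0.001] w -0.2
contact_force: [3.1, -13.2, -1.3]
grasp_force: 6.7
t 10.5 valve-frame tcp [ 1.000e-01 -1.049e+02  7.830e+01] tool shift [-0.1 -0.9  3.3] F [  1.1 -13.5  -1.3] turn [0.003 0.001 0.   ] w 0.2
```

The force has risen with no further travel, so this should be the stop. One more firm nudge, then I back off and look.

```bash
python3 -m handwheel '[[0,-0.001,0,0,0,0,-1],[0,-0.002,0,0,0,0,-1],[0,-0.002,0,0,0,0,-1]]' | grep force; python3 -c "
from h import *
togo(0,-104,75)"; python3 -m handwheel '[[0,0.02,0,0,0,0,-1],[0,0.05,0,0,0,0,-1],[0,0.09,-0.02,0,0,0,-1],[0,0.13,-0.06,0,0,0,-1],[0.02,0.17,-0.1,0,0,0,-1],[0.03,0.21,-0.12,0,0,0,-1],[0.03,0.22,-0.12,0,0,0,-1],[0.03,0.22,-0.12,0,0,0,-1]]';python3 - <<'E'
from h import *
for n in('scene','top'): cv2.imwrite('pics/'+n+'6.png',get_image(n)[0])
a=cv2.imread('pics/scene6.png')[210:330,200:330];b=cv2.imread('pics/top6.png')[200:340,240:400]
a=cv2.resize(a,(400,370));b=cv2.resize(b,(400,350));c=np.zeros((370,800,3),np.uint8);c[:,:400]=a;c[:350,400:]=b;cv2.imwrite('pics/c7.png',c)
E
```

```text
contact_force: [4.4, -21.8, -4.3]
grasp_force: 10.9
t 10.875 valve-frame tcp [ 1.000e-01 -1.047e+02  7.840e+01] tool shift [-0.1 -0.7  3.4] F [  1.1 -22.2  -4.3] turn [0.005 0.001 0.   ] w 0.1
clock: 11.88
position: [602.5, -307.2, 196.4]
ee_rot: [0.997, 0.076, -0.002, -0.001]
contact_force: [-0.8, 0.4, 0.1]
gripper_width: 0.1
grasp_force: 0.0
```

View pics/c7.png

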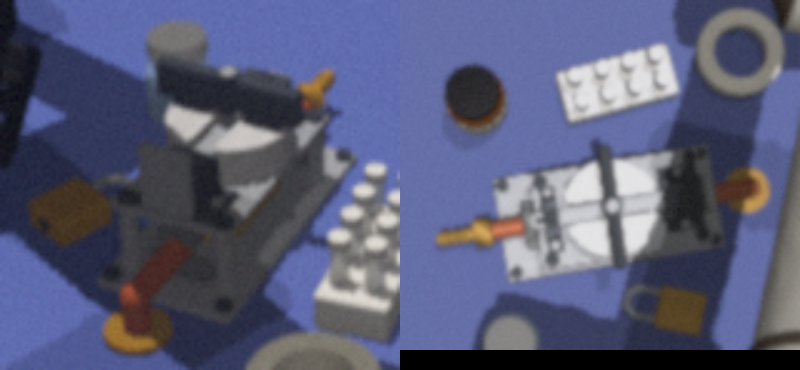

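The bar runs through the slot and keeper, with its nose showing at about (533,215), and the end plate sits against the guide at about (690,190). The bystanders stand where they were and the arm is clear, so I hand in.

```bash
python3 -c "
from bench import *
print(job_done())"
```

```text
the job is handed in; nothing more can be done
None
```

The valve is shut and the lock bar is pushed fully home through the disc and keeper, up against its stop. It was all done by pushing, the other items look undisturbed in the last pictures, and I handed it in at about 12 s with the arm clear.

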